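# Hang the lift-off door of the welding spatter booth

## Task

Take the amber-windowed door from its slanted rest and hang it, standing open, on the two brass hinge pins of the blue spatter booth, so that both knuckles drop fully home on their pins. Then swing it shut against the latch post, under the yellow keeper, and let go. Do not slam or force the door on the booth, and leave the spray can, hammer and pipe ring where they are.

Things in the scene. Friction and masses are not known exactly. Their poses are not given: they have to be found in the camera images.
- door: Loose lift-off door, some 0.35 kg: black panel, amber window, two brass knuckles on one edge. Origin on the hinge axis at the lower edge's level; z up that axis, x to the free edge, -y the outside face. Panel x 14 to 165, y -4 to 4, z 0 to 150 mm; grip the plain top rail (upper 45 mm); centre of mass near x 80. At first it stands in the rest, leaning 30 deg from upright, top towards its -y side (robot's side).
- rest: Fixed slanted dark steel rest on a grey foot, holding the door at the start. Origin on the table under the slot; slot along y, 110 mm long, floor 40 mm above the table; the knuckles overhang its +y end. Its back plate reaches 75 mm up the door's -y face, its lip 16 mm up the other; above that the door is free on both sides. Lift the door out along its own plane.
- booth: Fixed blue open-topped booth, base 220 x 230 mm, walls 185 mm high, a pipe inside (102 mm high). Origin on the table at the base centre; x runs along the open front from hinge to latch, +y inwards. Shut, the door has its x along booth x and its origin at seat_low, 85 mm to -x and 100 mm to -y of the booth's origin; opened, it is turned clockwise seen from above.
- seat_low (a point): Foot of the lower brass pin on the hinge axis, 35 mm above the table, where knuckle_low rests. Pin upright, 9 mm diameter, 20 mm high, domed top, greased. It stands on a steel bracket, 10 mm radius and thick, that reaches out from the hinge post (17 mm inwards of the axis, 24 mm wide, 185 mm high). Axes as the booth.
- seat_up (a point): Foot of the upper pin, 115 mm above seat_low on the same axis; same pin and bracket. The lower knuckle must pass in between the two brackets: bring the upright door in level from the front, 25 to 75 mm above its hung height, then lower it. The hung door turns freely, stays where it is left, and sags up to 2 deg by its play.
- latch (a point): Where door_edge lies with the door hung and shut: 165 mm along booth x from the hinge axis, 110 mm above the table. The latch post (booth x 62 to 102) stops the door there. The yellow keeper on that post overhangs the shut door (booth x 66 to 102, to 8 mm in front of the door's face), 6 mm above its top, so the door goes on only while open by 10 deg or more.
- knuckle_low (a point): Centre of the underside of the door's lower knuckle (= door origin). Knuckles are tubes along door z, 24 mm long, 12 mm outer and 5.7 mm bore radius, open at both ends.
- knuckle_up (a point): Centre of the underside of the door's upper knuckle, 115 mm above knuckle_low along door z.
- door_edge (a point): Middle of the door's free edge: door x 165, y 0, z 75 mm.
- can: Loose green spray can, 56 mm diameter, 150 mm high, standing beyond the work; bystander. Origin at the centre of its foot.
- hammer: Loose hammer lying at the far right; bystander. Origin under it, handle towards its -x.
- coupon: Loose steel pipe ring, 64 mm diameter, 60 mm high, standing near the robot; bystander. Origin at the centre of its foot.
Mind the look-alikes: they are no part of the job. What is meant by the door is not green, purple or red, and is the larger of those in its own colour.

How it is judged (in metres and radians):
On the way, in this order (a step that is already met when the one before it is completed fails the run):
1. the door hangs on the booth, both knuckles home on their pins (distance between knuckle_low and seat_low below 0.006 m and distance between knuckle_up and seat_up below 0.006 m), for 0.2 s.
2. the door is swung shut against the latch post (all of step 1 and horizontal distance between door_edge and latch below 0.014 m), for 0.2 s.
At the end, for the whole second after the job is handed in: Both knuckles are within 6 mm of their seats on the pins, the door's free edge is within 14 mm (level distance) of its shut position at the latch post, and the door is at rest and released (all of step 2 and linear speed of door below 0.02 m/s and angular speed of door below 0.1 rad/s); the robot touches nothing.
It fails at once if the door is slammed or forced on the booth (over 60 N) (contact force between door and booth above 60 N).
It fails at once if a bystander (can, hammer, pipe ring) is moved by more than 20 mm (distance of any of can, hammer, coupon from where it was at the start of the episode above 0.02 m).
It also fails if it takes over 67 s, if anything falls off the work surface, if the arm or the gripper's body presses on something with over 40 N, if the wrist force passes 120 N, or if a joint passes its speed limit or range.

## Robot

A 6-joint arm with a two-finger parallel gripper is mounted at the origin on the work surface. World frame = base frame: x ahead of the robot, y to its left, z up, the work surface at z = 0. Lengths are in m, angles in degrees, forces in N, time in s.
With the tool pointing down it reaches from about 0.375 to 0.9 m from the base axis. Payload 3.1 kg.
Tool frame: the origin (TCP) lies on the centre line of the jaws, within the pads' length; the fingertips stand 25 mm ahead of it and the grasp point (between the pads) lies 6 mm ahead of it; z points along the fingers, y is the line along which they close (so a half turn about z gives the same grasp; the last joint's range is limited). The gripper opens to 87 mm and grips with 3 to 60 N. Pads are 19 mm wide; open, the fingers measure 117 mm over their backs; the gripper's body (75 mm by 190 mm) begins 51 mm behind the grasp point.
Start: joints at [-86.431, 30.224, 82.088, -0, 67.689, -10.227], TCP at [0.149, -0.607, 0.217] pointing down, gripper open.
Joint ranges: [-176.69, 176.69], [-43.24, 126.21], [12.49, 139.97], [-82, 262], [0, 151.66], [-163.58, 163.58]. Speed limits (degrees/s): [159.86, 159.86, 180, 180, 180, 180].

## Interface

Orientations are given as a 3x3 rotation matrix whose columns are the frame's x, y, z axes.
In Python, from rig import bot, cams, models gives the robot as it stands. The module is installed in compiled form; this text tells all that it offers.
- The arm moves only by the shell command python3 -m handwheel 'ROWS' [OPENING]. ROWS is JSON, a list of rows, each a list of 6 numbers: the shift along the world's x, y, z each as a share of 1 m, from -1 to 1, then the turn, a rotation vector about the world's x, y, z each as a share of 2 rad, from -1 to 1. In form: [[dx, dy, dz, wx, wy, wz], ...]. A call has exactly 8 rows; each row is the pose to reach, as a shift and turn from the pose commanded when the call began; what a row does not reach only later rows make up. A row lasts 1/12 s, in which the tool goes at most 41.7 mm and 7.16 degrees, less where a joint would pass 70% of its speed; a pose out of reach is approached as far as the arm can. A call with a number of a shift or a turn outside -1 to 1 is refused whole. A call with a gripper value outside its range is refused whole. OPENING is the opening, from -1 (shut) to 1 (fully open), so that 0 is half open, set as the call begins (- or left out, the last holds). The fingers move at their own pace and stop on an object; the grip force is fixed at half the most. Time passes only in rows, so rows that repeat a pose let the fingers close, or fill a call up. It gives the time, the measured TCP pose, the force, the opening and the grip force at its end, in the units of the state.
- bot.read_state(): the state, without advancing time (a new reading comes with each control period).
- cams.capture(name): name is "side" or "top" or "wrist"; returns (picture, depth): 400x640x3 uint8, blue, green, red; 400x640 float32, m along the optical axis (not along the pixel's ray), 0 where there is no reading.
- cams.calibration(name): a dict with "mtx" (3x3 intrinsics, pixels), "dist_coeffs" ([k1, k2, p1, p2, k3] as OpenCV has them; the pictures are not rectified), "R" (3x3) and "t" (3): a world point X has camera coordinates R X + t; the wrist camera has in their place "tool_from_camera" (4x4, takes a point from camera to tool coordinates, whose origin is the TCP and whose axes are the flange's). Camera axes: x right, y down, z forward; pixel columns grow to the right and rows downward; lengths in m; the calibration is good to about 2 mm. A picture is of the moment at which its call begins: read the wrist's pose just before it. calibration takes no time and is no camera call.
- bot.hand_in(): hands the job in; it is judged then, once.
Trained networks look in the newest picture that a camera, given by its name, has taken for a name from the list of things; names that differ only in an ending like _2 or _b are one class to them, and where a whole thing is asked for, a point or a joint stands for the part that bears it (a point fixed in the world has none). Each returns a list of dicts, best first, with "conf" (0 to 1); they miss things now and then, are a little off and sometimes report something else, mostly with a low value. They report only what shows in the picture. A call takes as long as a camera call. They do not tell look-alikes from the thing itself.
- models.spot_in(query, camera): "position" ([column, row] in pixels, amid what is visible of it).
- models.tip_of(query, camera): "position" ([column, row] in pixels: a listed point, or the origin of a listed thing).
The state is a dict: "time_s": time; "joint_positions": joint angles; "qvel": joint speeds; "tau": joint torques, N m; "position": TCP position; "tcp_rot": TCP orientation; "force": force on the tool from outside, world axes, zero at the start; "moment": the same for the moment, N m; "opening": opening from 0.0 (shut) to 1.0 (fully open); "grasp_force": force on a finger pad.
Only numpy, scipy, OpenCV 4.12 (cv2) and the standard library are available. Lean on these libraries where they do the work, as an engineer would, in place of code of your own. Each camera call takes 0.05 s, during which the arm holds its last target. There are 200 camera calls.

## Working session

There is one attempt and no reset: what is moved stays moved. The work goes in short steps, Python scripts to look and compute and a shell command to move; the robot and the scene stay as the last step left them, time stands still between calls to the robot, and variables do not carry over. Pictures are saved under pics/ and viewed, at most 10 in all, crops included, and the job is handed in when it is done.

```bash
mkdir -p pics; python3 - <<'E'
from rig import bot,cams,models
import cv2,numpy as np
for c in("side","top"):
    im,d=cams.capture(c); cv2.imwrite(f"pics/{c}0.png",im); np.save(f"pics/{c}0.npy",d)
    k=cams.calibration(c); print(c,np.round(k["mtx"],1).tolist(),k["dist_coeffs"],np.round(-np.array(k["R"]).T@k["t"],3),np.round(k["R"],3).tolist())
    for q in("door","booth","rest","knuckle_low","knuckle_up","door_edge","seat_low","seat_up","latch","can","hammer","coupon"):
        print(q,[(np.round(r["position"]).astype(int).tolist(),round(r["conf"],2)) for r in models.tip_of(q,c)])
print(bot.read_state())
E
```

```text
side [[370.0, 0.0, 315.6], [0.0, 370.0, 200.5], [0.0, 0.0, 1.0]] [-0.02507148  0.          0.          0.          0.        ] [0.457 0.927 0.719] [[-0.998, -0.056, -0.015], [-0.017, 0.533, -0.846], [0.055, -0.844, -0.533]]
door [([352, 250], 0.98), ([308, 208], 0.8), ([398, 200], 0.8), ([352, 172], 0.62), ([436, 343], 0.6)]
booth [([278, 296], 0.76)]
rest [([308, 205], 0.93)]
knuckle_low [([351, 178], 0.79), ([398, 201], 0.79), ([309, 211], 0.77), ([428, 343], 0.6), ([350, 253], 0.59), ([276, 191], 0.45)]
knuckle_up [([361, 236], 0.97), ([327, 181], 0.81), ([389, 355], 0.81), ([318, 176], 0.69), ([374, 193], 0.61)]
door_edge [([338, 155], 0.89), ([394, 252], 0.71), ([386, 181], 0.65), ([371, 299], 0.58), ([317, 163], 0.57)]
seat_low [([318, 267], 0.74)]
seat_up [([314, 232], 0.67)]
latch [([257, 236], 0.86)]
can [([237, 238], 0.72)]
hammer [([276, 191], 0.71)]
coupon [([366, 214], 0.85)]
top [[448.5, 0.0, 321.4], [0.0, 448.5, 198.6], [0.0, 0.0, 1.0]] [-0.06068147  0.          0.          0.          0.        ] [ 0.254 -0.004  1.592] [[-0.002, -1.0, -0.007], [-0.988, 0.003, -0.156],
[... 781 characters left out ...]
.66780897e-03,
        6.76879531e+01, -1.02272486e+01]), 'qvel': array([-0.04290841,  0.05264375,  0.02356604,  0.0134386 ,  0.00370957,
        0.13473091]), 'tau': array([ 4.71548246e-04, -4.40014708e+01, -1.76981091e+01,  6.33742427e-02,
        5.06917352e-02, -2.48750712e-05]), 'position': array([ 0.14910468, -0.60693242,  0.21684669]), 'tcp_rot': array([[ 9.71142736e-01,  2.38499027e-01,  2.72920169e-05],
       [ 2.38499028e-01, -9.71142736e-01, -4.97071069e-06],
       [ 2.53189343e-05,  1.13363891e-05, -1.00000000e+00]]), 'force': array([-0.48212691,  0.10648009,  0.4570972 ]), 'moment': array([0.05408492, 0.02409855, 0.04343018]), 'grasp_force': 0.0, 'opening': 0.9994580642581676}
```

View pics/top0.png

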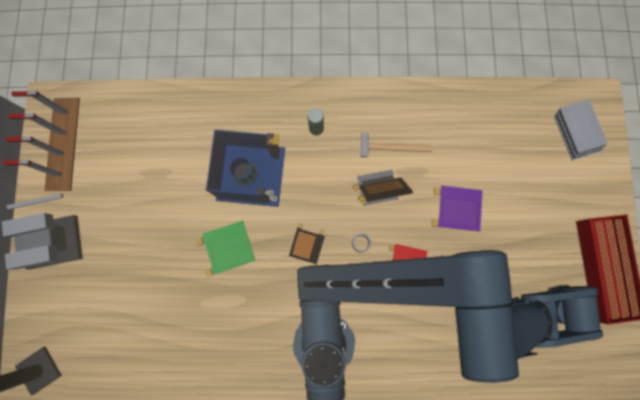

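View pics/side0.png

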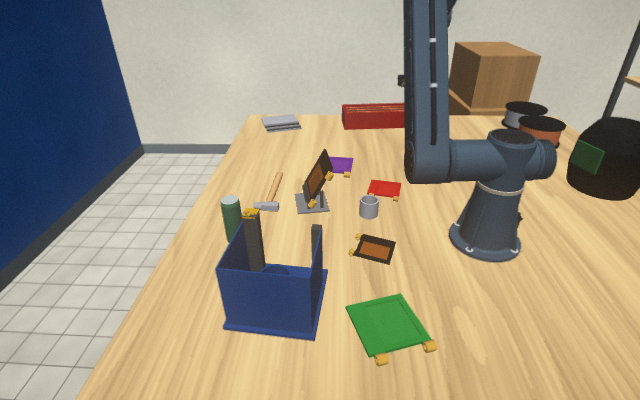

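The door could be confused with any of these, by top pixel: the one in the rest (385,187), the small amber one lying flat (307,245), green (228,247), purple (460,207) and red (410,252). I choose the amber one in the rest because it is the larger in its colour. The booth is at (246,168), with its hinge post near (268,195) and its keeper at (273,140). The crop below checks the choice.

```bash
cat > h.py <<'E'
from rig import bot,cams,models
import cv2,numpy as np
from scipy.spatial.transform import Rotation as Ro
def pose(c,st=None):
    k=cams.calibration(c)
    if c=="wrist":
        st=st or bot.read_state(); T=np.array(k["tool_from_camera"]); R=st["tcp_rot"]@T[:3,:3]; p=st["tcp_rot"]@T[:3,3]+st["position"]
    else: R=np.array(k["R"]).T; p=-R@np.array(k["t"])
    return np.array(k["mtx"]),np.array(k["dist_coeffs"]),R,p
def cloud(c,d,P):
    M,D,R,p=P
    v,u=np.mgrid[0:400,0:640]
    n=cv2.undistortPoints(np.stack([u,v],-1).reshape(-1,1,2).astype(float),M,D).reshape(400,640,2)
    X=np.dstack([n*d[...,None],d])@R.T+p
    X[d==0]=np.nan
    return X
def proj(X,P):
    M,D,R,p=P
    return cv2.projectPoints(((np.atleast_2d(X)-p)@R),np.zeros(3),np.zeros(3),M,D)[0].reshape(-1,2)
E
python3 - <<'E'
from h import *
im=cv2.imread("pics/top0.png"); 
P=pose("top"); X=cloud("top",np.load("pics/top0.npy"),P)
for n,(u,v) in dict(post=(268,192),knuckU=(362,198),knuckL=(356,186),keeper=(273,138),wallcornerA=(214,130),wallB=(208,188),door=(385,188),edge=(408,190),can=(316,112),ring=(362,236),foot=(385,203)).items(): print(n,np.round(X[v,u],3))
a=cv2.resize(im[120:215,195:425],None,fx=3.4,fy=3.4,interpolation=cv2.INTER_CUBIC); cv2.imwrite("pics/crop0.png",a)
print(cams.calibration("wrist"))
# booth high points
m=(X[...,2]>.15)&(X[...,1]>.1)&(X[...,1]<.45)&(X[...,0]>.4)
r=cv2.minAreaRect(X[m][:,:2].astype(np.float32)); print(r, cv2.boxPoints(r))
# door: black/amber points above z .12
m=(X[...,2]>.09)&(X[...,1]>-.35)&(X[...,1]<-.07)&(X[...,0]>.5)&(X[...,0]<.75)
Q=X[m]; c=Q.mean(0); w=np.linalg.svd(Q-c)[2]; print(len(Q),c,w, Q.min(0),Q.max(0))
E
```

```text
post [0.504 0.18  0.153]
knuckU [ 0.481 -0.126  0.163]
knuckL [ 0.539 -0.114  0.066]
keeper [0.673 0.161 0.198]
wallcornerA [0.707 0.358 0.18 ]
wallB [0.516 0.375 0.162]
door [ 0.525 -0.209  0.104]
edge [ 0.507 -0.275  0.165]
can [0.777 0.023 0.149]
ring [ 0.371 -0.137  0.003]
foot [ 0.489 -0.222 -0.   ]
{'mtx': array([[338.21676295,   0.        , 322.23238394],
       [  0.        , 338.21676295, 197.23854404],
       [  0.        ,   0.        ,   1.        ]]), 'dist_coeffs': array([-0.05726732,  0.        ,  0.        ,  0.        ,  0.        ]), 'tool_from_camera': array([[-3.62783397e-04, -9.51726475e-01, -3.06947201e-01,
         8.45780967e-02],
       [ 9.99999792e-01, -1.81683743e-04, -6.18575745e-04,
         5.61982689e-04],
       [ 5.32947598e-04, -3.06947362e-01,  9.51726344e-01,
        -1.67388414e-01],
       [ 0.00000000e+00,  0.00000000e+00,  0.00000000e+00,
         1.00000000e+00]])}
((0.5975989699363708, 0.2615836262702942), (0.21822622418403625, 0.2063961923122406), 84.38909149169922) [[0.48422706 0.16308323]
 [0.6896343  0.14290336]
 [0.7109709  0.36008403]
 [0.5055636  0.3802639 ]]
341 [ 0.51792314 -0.22017043  0.12338201] [[-0.06045172  0.97262431 -0.22438257]
 [-0.49815771  0.16540002  0.85116492]
 [-0.86497658 -0.16323229 -0.47452159]] [ 0.50020403 -0.28682975  0.09004067] [ 0.54723031 -0.13183943  0.17234216]
```

View pics/crop0.png

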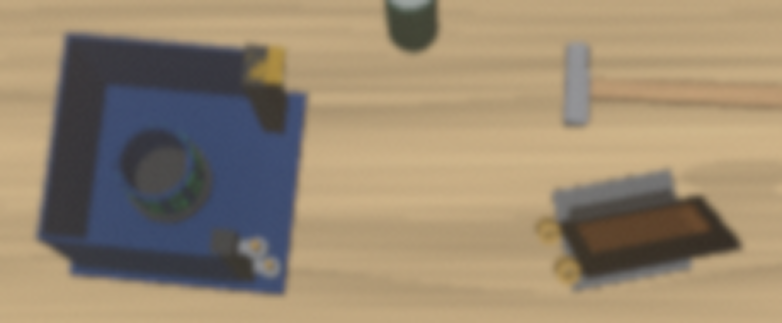

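The crop shows the larger amber-windowed door in the rest at crop (650,235), with its knuckles at (547,228) and (567,268). The pins are at about (255,245) and (268,266) on the booth's hinge side, and the keeper is at (265,65). I'll approach along the door's plane.

```bash
cat >> h.py <<'E'
def doorR(yaw,tilt):  # yaw: direction of door x (deg); tilt: lean towards -y
    return Ro.from_euler("z",yaw,degrees=True).as_matrix()@Ro.from_euler("x",tilt,degrees=True).as_matrix()
def toolR(Rd): return np.column_stack([-Rd[:,0],Rd[:,1],-Rd[:,2]])
def move(R,p):
    s=bot.read_state(); w=Ro.from_matrix(R@s["tcp_rot"].T).as_rotvec()
    print("row",np.round(np.r_[np.array(p)-s["position"],w/2],4).tolist(),"deg",np.rad2deg(np.linalg.norm(w)))
E
python3 - <<'E'
from h import *
Rd=doorR(-79.3,30); print(Rd)
move(toolR(Rd),[.425,-.220,.285])
E
```

```text
[[ 0.18566662  0.85096764 -0.4913064 ]
 [-0.9826128   0.16079201 -0.09283331]
 [ 0.          0.5         0.8660254 ]]
row [0.2759, 0.3869, 0.0682, -0.1559, -0.2423, 0.7395] deg 90.94856356879637
```

```bash
python3 -m handwheel '[[0.0,0.04,0.03,-0.01,-0.02,0.06],[0.02,0.08,0.07,-0.02,-0.04,0.12],[0.05,0.11,0.07,-0.03,-0.05,0.18],[0.08,0.14,0.07,-0.05,-0.07,0.24],[0.11,0.17,0.07,-0.06,-0.09,0.30],[0.14,0.20,0.07,-0.08,-0.12,0.36],[0.16,0.23,0.07,-0.09,-0.14,0.42],[0.18,0.26,0.07,-0.10,-0.16,0.48]]' 1
python3 - <<'E'
from h import *
move(toolR(doorR(-79.3,30)),[.425,-.220,.285])
E
```

```text
time_s: 1.97
position: [0.3233, -0.3549, 0.2873]
tcp_rot: [[0.36, 0.867, 0.345], [0.928, -0.372, -0.032], [0.101, 0.332, -0.938]]
force: [0.6, -0.8, 0.2]
opening: 1.0
grasp_force: 0.0
row [0.1017, 0.1349, -0.0023, -0.0591, -0.0877, 0.2728] deg 33.52283998658997
```

```bash
python3 -m handwheel '[[0.02,0.02,0,-0.01,-0.015,0.05],[0.04,0.05,0,-0.022,-0.032,0.1],[0.06,0.08,0,-0.034,-0.05,0.156],[0.08,0.11,0,-0.046,-0.07,0.21],[0.1,0.135,0,-0.056,-0.084,0.26],[0.1,0.135,0,-0.059,-0.088,0.273],[0.1,0.135,0,-0.059,-0.088,0.273],[0.1,0.135,0,-0.059,-0.088,0.273]]'
python3 - <<'E'
from h import *
s=bot.read_state(); P=pose("wrist",s); im,d=cams.capture("wrist"); X=cloud("wrist",d,P)
print(s["position"],np.round(s["tcp_rot"],3).tolist())
np.save("pics/w1X.npy",X)
for q in("door","knuckle_low","knuckle_up","door_edge"):
    for r in models.tip_of(q,"wrist")[:3]:
        u,v=np.round(r["position"]).astype(int); print(q,u,v,round(r["conf"],2),np.round(X[v,u],4)); 
        if q!="door": cv2.circle(im,(u,v),3,(0,255,0),1)
cv2.imwrite("pics/w1.png",im)
E
```

```text
time_s: 2.63
position: [0.4224, -0.2219, 0.287]
tcp_rot: [[-0.18, 0.853, 0.49], [0.984, 0.156, 0.091], [0.002, 0.498, -0.867]]
force: [0.6, -0.2, 0.2]
opening: 0.999
grasp_force: 0.0
[ 0.42237568 -0.22186783  0.28703541] [[-0.18, 0.853, 0.49], [0.984, 0.156, 0.091], [0.002, 0.498, -0.867]]
door 16 148 0.87 [ 0.228  -0.2237 -0.0019]
door 321 91 0.75 [ 5.669e-01 -1.117e-01  1.000e-04]
door 317 89 0.31 [ 5.602e-01 -1.102e-01 -1.000e-04]
knuckle_low 20 144 0.78 [ 0.2359 -0.2163  0.0186]
knuckle_low 319 88 0.74 [ 5.628e-01 -1.083e-01  4.000e-04]
knuckle_up 265 288 0.78 [ 0.5185 -0.4087  0.0055]
knuckle_up 117 169 0.78 [ 0.3209 -0.2361  0.0175]
knuckle_up 323 90 0.72 [ 0.5702 -0.1097 -0.0006]
door_edge 440 33 0.67 [0.7447 0.0106 0.0294]
door_edge 60 265 0.6 [ 0.3097 -0.2046  0.3234]
```

View pics/w1.png

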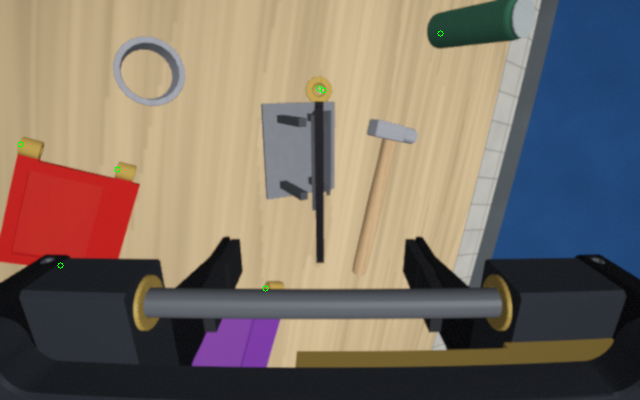

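The wrist view looks straight along the door: its top edge runs from (319,102) to (320,262), with the knuckle bore at (319,90). It is well centred between the jaws.

```bash
python3 - <<'E'
from h import *
X=np.load("pics/w1X.npy"); im=cv2.imread("pics/w1.png")
E=[]
for v in range(108,262,8):
    c=[u for u in range(305,335) if X[v,u,2]>.14]
    if c: E.append([np.median(c),v,*np.median(X[v,c],axis=0)]); print(np.round(E[-1],3),len(c))
E=np.array(E); print("yaw",np.degrees(np.arctan2(*np.polyfit(E[:,2],E[:,3],1)[:1],1)) , np.polyfit(E[:,3],E[:,2],1))
# knuckle ring
m=(X[70:104,300:340,2]>.12); K=X[70:104,300:340][m]; print(len(K),K.mean(0),K.min(0),K.max(0))
s=bot.read_state()
R=s["tcp_rot"]
def t(p): return R.T@(np.array(p)-s["position"])
print("tool coords: knuckle",t(K.mean(0)),"edge first/last",t(E[0,2:]),t(E[-1,2:]))
E
```

```text
[ 3.185e+02  1.080e+02  4.720e-01 -1.430e-01  1.690e-01] 10
[ 3.19e+02  1.16e+02  4.74e-01 -1.49e-01  1.70e-01] 9
[ 3.19e+02  1.24e+02  4.75e-01 -1.56e-01  1.69e-01] 9
[ 3.19e+02  1.32e+02  4.76e-01 -1.63e-01  1.70e-01] 9
[ 3.19e+02  1.40e+02  4.78e-01 -1.70e-01  1.69e-01] 9
[ 3.19e+02  1.48e+02  4.79e-01 -1.77e-01  1.69e-01] 9
[ 3.19e+02  1.56e+02  4.80e-01 -1.84e-01  1.70e-01] 9
[ 3.19e+02  1.64e+02  4.80e-01 -1.91e-01  1.70e-01] 9
[ 3.19e+02  1.72e+02  4.83e-01 -1.99e-01  1.70e-01] 9
[ 3.19e+02  1.80e+02  4.84e-01 -2.06e-01  1.70e-01] 9
[ 3.19e+02  1.88e+02  4.85e-01 -2.14e-01  1.69e-01] 9
[ 3.195e+02  1.960e+02  4.870e-01 -2.210e-01  1.690e-01] 8
[ 3.195e+02  2.040e+02  4.890e-01 -2.290e-01  1.690e-01] 8
[ 3.195e+02  2.120e+02  4.900e-01 -2.370e-01  1.690e-01] 8
[ 3.20e+02  2.20e+02  4.92e-01 -2.45e-01  1.69e-01] 7
[ 3.195e+02  2.280e+02  4.920e-01 -2.530e-01  1.700e-01] 8
[ 3.195e+02  2.360e+02  4.940e-01 -2.610e-01  1.690e-01] 8
[ 3.195e+02  2.440e+02  4.960e-01 -2.700e-01  1.690e-01] 8
[ 3.195e+02  2.520e+02  4.980e-01 -2.790e-01  1.690e-01] 8
[ 3.195e+02  2.600e+02  4.990e-01 -2.870e-01  1.690e-01] 8
yaw -79.32952756734014 [-0.18796742  0.44539658]
445 [ 0.47517147 -0.12703     0.15927206] [ 0.46516845 -0.13862455  0.13985497] [ 0.48643166 -0.11569112  0.16619028]
tool coords: knuckle [ 0.08404795 -0.00359673  0.14539257] edge first/last [ 0.06903244 -0.00387221  0.13409914] [-0.07786279 -0.00292313  0.13405579]
```

```bash
python3 - <<'E'
from h import *
s=bot.read_state();R=s["tcp_rot"]
move(toolR(doorR(-79.3,30)),s["position"]+R@[0,-.0035,.15])
E
python3 -m handwheel '[[0.010,0.001,-0.022,0,0,0],[0.021,0.003,-0.044,0,0,0],[0.031,0.005,-0.062,0,0,0],[0.042,0.008,-0.083,0,0,0],[0.053,0.010,-0.103,0,0,0],[0.062,0.011,-0.118,0,0,0],[0.0705,0.013,-0.132,0,0,0],[0.0705,0.013,-0.132,0,0,0]]'
python3 -m handwheel '[[0,0,0,0,0,0],[0,0,0,0,0,0],[0,0,0,0,0,0],[0,0,0,0,0,0],[0,0,0,0,0,0],[0,0,0,0,0,0],[0,0,0,0,0,0],[0,0,0,0,0,0]]' -1
python3 - <<'E'
from h import *
move(toolR(doorR(-79.3,30)),[.5,-.2,.3])
E
```

```text
row [0.0705, 0.0132, -0.1318, -0.0009, -0.0011, 0.0031] deg 0.3939321980590781
time_s: 3.55
position: [0.4929, -0.2082, 0.1525]
tcp_rot: [[-0.181, 0.854, 0.487], [0.983, 0.154, 0.095], [0.006, 0.497, -0.868]]
force: [0.1, 0.7, -0.4]
opening: 1.0
grasp_force: 0.0
time_s: 4.22
position: [0.4928, -0.2087, 0.1551]
tcp_rot: [[-0.181, 0.853, 0.49], [0.983, 0.156, 0.092], [0.002, 0.499, -0.867]]
force: [-0.2, -0.1, 0.1]
opening: 0.481
grasp_force: 0.0
row [0.0072, 0.0087, 0.1449, -0.0009, -0.001, 0.0024] deg 0.315835434575787
```

```bash
python3 -m handwheel '[[0,0,0,0,0,0],[0,0,0,0,0,0],[0,0,0,0,0,0],[0,0,0,0,0,0],[0,0,0,0,0,0],[0,0,0,0,0,0],[0,0,0,0,0,0],[0,0,0,0,0,0]]' -1
python3 -m handwheel '[[0,0,0,0,0,0],[0,0,0,0,0,0],[0,0,0,0,0,0],[0,0,0,0,0,0],[0,0,0,0,0,0],[0,0,0,0,0,0],[0,0,0,0,0,0],[0,0,0,0,0,0]]' -1
```

```text
time_s: 4.88
position: [0.4929, -0.2086, 0.1549]
tcp_rot: [[-0.181, 0.853, 0.49], [0.983, 0.156, 0.092], [0.003, 0.498, -0.867]]
force: [-0.0, 0.5, 0.2]
opening: 0.088
grasp_force: 30.0
time_s: 5.55
position: [0.4928, -0.2086, 0.1548]
tcp_rot: [[-0.181, 0.853, 0.49], [0.983, 0.156, 0.092], [0.003, 0.498, -0.867]]
force: [1.7, -0.3, -1.6]
opening: 0.087
grasp_force: 30.0
```

```bash
python3 -m handwheel '[[-0.005,-0.001,0.009,0,0,0],[-0.013,-0.0025,0.023,0,0,0],[-0.022,-0.004,0.039,0,0,0],[-0.032,-0.006,0.056,0,0,0],[-0.042,-0.008,0.074,0,0,0],[-0.052,-0.010,0.091,0,0,0],[-0.062,-0.012,0.109,0,0,0],[-0.069,-0.013,0.121,0,0,0]]'
python3 - <<'E'
from h import *
s=bot.read_state(); P=pose("wrist",s); im,d=cams.capture("wrist"); X=cloud("wrist",d,P)
R=s["tcp_rot"]; T=(X-s["position"])@R
m=(T[...,2]<.06)&(T[...,2]>-.06)&(abs(T[...,1])<.02)&(T[...,0]>.02)
print(m.sum(), np.nanmin(T[m],0),np.nanmax(T[m],0))
K=T[m&(T[...,0]>.066)]; print("knuckle",len(K),K.mean(0),np.median(K,0)); 
print("tip",[ (np.round(r["position"]).tolist(),round(r["conf"],2)) for r in models.tip_of("knuckle_up","wrist")[:2]])
cv2.imwrite("pics/w2.png",im); np.save("pics/w2T.npy",T)
E
```

```text
time_s: 6.22
position: [0.4224, -0.2216, 0.2763]
tcp_rot: [[-0.181, 0.854, 0.488], [0.984, 0.156, 0.091], [0.002, 0.497, -0.868]]
force: [0.1, -0.2, -2.7]
opening: 0.09
grasp_force: 30.0
3664 [ 0.02002584 -0.01221574 -0.01863365] [0.09523469 0.01107512 0.01694481]
knuckle 1993 [ 0.08171361 -0.00050728 -0.00560374] [ 0.0819269  -0.00055505 -0.00528905]
tip [([323.0, 90.0], 0.95), ([118.0, 170.0], 0.81)]
```

View pics/w2.png

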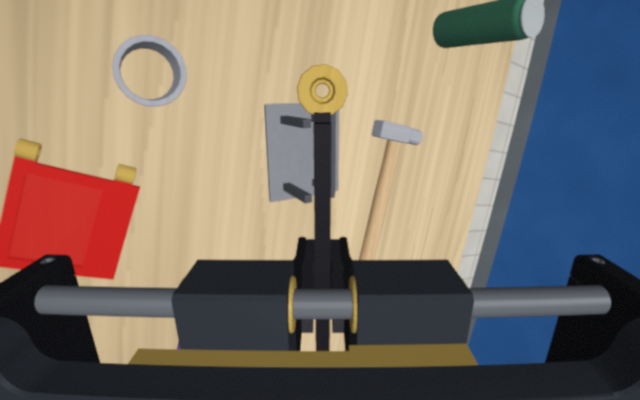

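The door is held. The wrist camera looks straight down the knuckle bore at (322,90), which is handy for aligning on the pins. Next I'll estimate the pins and move to a standoff in front of the booth.

```bash
python3 - <<'E'
from h import *
P=pose("top"); M,D,R,p=P
def hit(uv,z):
    n=cv2.undistortPoints(np.array([[uv]],float),M,D).ravel(); r=R@[n[0],n[1],1]; return p+r*(z-p[2])/r[2]
print("up",hit((270,192),.165),"low",hit((273.8,198.2),.05))
yaw=-86; Rt=toolR(doorR(yaw,0)); h=hit((270,192),.165)
o=np.array([h[0]+.005,h[1]-.06,.095]); print("TCP",o-Rt@[.0835,-.0005,.134])
move(Rt,o-Rt@[.0835,-.0005,.134])
E
```

```text
up [0.50170351 0.17154358 0.165     ] low [0.49969118 0.17210302 0.05      ]
TCP [0.51302696 0.02828186 0.229     ]
row [0.0899, 0.2507, -0.0478, -0.0321, 0.2589, -0.0544] deg 30.539828152286226
```

```bash
python3 -m handwheel '[[0.005,0.015,0.01,-0.004,0.03,-0.006],[0.02,0.04,0.01,-0.008,0.06,-0.013],[0.035,0.07,0.01,-0.012,0.1,-0.021],[0.05,0.105,0.01,-0.017,0.14,-0.03],[0.062,0.14,0.01,-0.021,0.175,-0.037],[0.073,0.175,0,-0.026,0.21,-0.044],[0.083,0.21,-0.01,-0.03,0.24,-0.05],[0.09,0.23,-0.02,-0.032,0.259,-0.0544]]'
python3 - <<'E'
from h import *
move(toolR(doorR(-86,0)),[.513,.0283,.229])
E
```

```text
time_s: 6.98
position: [0.5156, 0.0113, 0.255]
tcp_rot: [[-0.07, 0.998, -0.001], [0.998, 0.07, 0.003], [0.003, -0.0, -1.0]]
force: [2.3, -0.0, -3.3]
opening: 0.088
grasp_force: 30.0
row [-0.0026, 0.017, -0.026, -0.0016, -0.0003, -0.0] deg 0.19171290406729014
```

```bash
python3 -m handwheel '[[0,0.003,-0.006,0,0,0],[0,0.006,-0.013,0,0,0],[-0.001,0.01,-0.02,-0.001,0,0],[-0.001,0.012,-0.025,-0.0016,0,0],[-0.001,0.012,-0.025,-0.0016,0,0],[-0.001,0.012,-0.025,-0.0016,0,0],[-0.001,0.012,-0.025,-0.0016,0,0],[-0.001,0.012,-0.025,-0.0016,0,0]]'
python3 - <<'E'
from h import *
s=bot.read_state(); P=pose("wrist",s); im,d=cams.capture("wrist"); X=cloud("wrist",d,P)
np.save("pics/w3X.npy",X); print(s["position"],np.round(s["tcp_rot"],4).tolist())
for q in("seat_low","seat_up","knuckle_up","knuckle_low"):
    for r in models.tip_of(q,"wrist")[:2]: print(q,r["position"],r["conf"])
cv2.imwrite("pics/w3.png",im)
E
```

```text
time_s: 7.65
position: [0.5131, 0.0193, 0.2315]
tcp_rot: [[-0.067, 0.998, 0.001], [0.998, 0.067, 0.0], [0.0, 0.001, -1.0]]
force: [0.0, -0.4, -2.6]
opening: 0.085
grasp_force: 30.0
[0.51313642 0.01932955 0.23153747] [[-0.0671, 0.9977, 0.0015], [0.9977, 0.0671, 0.0003], [0.0002, 0.0015, -1.0]]
seat_low [320.7, 17.9] 0.93
knuckle_up [173.5, 332.1] 0.86
knuckle_up [219.9, 161.5] 0.8
knuckle_low [324.6, 84.0] 0.93
knuckle_low [236.3, 96.4] 0.68
```

View pics/w3.png

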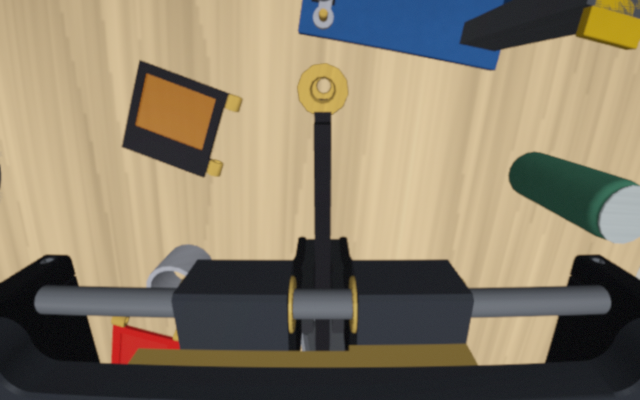

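The lower pin and bracket show at (323,15), in line with the knuckle ring at (323,89). I'll move 25 mm closer to bring the upper pin into view too.

```bash
python3 -m handwheel '[[0,0.006,0,0,0,0],[0,0.012,0,0,0,0],[0,0.018,0,0,0,0],[0,0.025,0,0,0,0],[0,0.025,0,0,0,0],[0,0.025,0,0,0,0],[0,0.025,0,0,0,0],[0,0.025,0,0,0,0]]'
cat > look.py <<'E'
from h import *
import sys
s=bot.read_state(); P=pose("wrist",s); im,d=cams.capture("wrist"); X=cloud("wrist",d,P)
n=sys.argv[1]; np.save(f"pics/{n}X.npy",X); cv2.imwrite(f"pics/{n}.png",im); np.savez(f"pics/{n}P.npz",*P)
print(s["position"],np.round(s["tcp_rot"],4).tolist())
for q in("seat_low","seat_up","knuckle_up","knuckle_low"):
    for r in models.tip_of(q,"wrist")[:1]: print(q,r["position"],r["conf"])
a=im[0:130,250:400]; cv2.imwrite(f"pics/{n}c.png",cv2.resize(a,None,fx=4.5,fy=4.5,interpolation=cv2.INTER_CUBIC))
E
python3 look.py w4
python3 - <<'E'
import numpy as np
X=np.load("pics/w4X.npy")
for v in range(0,110,4): print(v," ".join("%3.0f"%(1000*X[v,u,2]) for u in range(290,356,3)))
m=(X[...,2]<.03)&(X[...,2]>.006)
E
```

```text
time_s: 8.57
position: [0.5128, 0.0453, 0.2308]
tcp_rot: [[-0.069, 0.998, -0.0], [0.998, 0.069, 0.0], [0.0, -0.0, -1.0]]
force: [0.1, 0.1, -2.4]
opening: 0.086
grasp_force: 30.0
[0.51280044 0.0453126  0.23081767] [[-0.0691, 0.9976, -0.0002], [0.9976, 0.0691, 0.0005], [0.0005, -0.0002, -1.0]]
seat_low [322.5, 48.1] 0.84
seat_up [319.5, 22.5] 0.68
knuckle_up [325.1, 88.3] 0.96
knuckle_low [116.6, 334.5] 0.7
0   1  -1   0  -2  -1   9 129 131 134 150 150 150 150 150 149 144 146  12  12  13  13  13
4  -0  -2   0  -1   1  12 118 119 122 149 150 150 150 149 149 134 136  12  10  13  11  13
8   0  -2  -1  -1   1  12 102 103 105 148 149 149 151 150 150 120  10  12  13  12  11  13
12   0   1  -2  -1  -2  13  89 151 150 150 167 170 166 149 150 107  12  10  13  10  11  13
16  -1  -1  -0  -1  -2  10  11 150 149 169 169 170 169 150 149 150  10  11  12  12  11  11
20   1  -1   0  -0   2  11 151 151 150 168 168 170 169 165 150 150  11  12  11  13  12  11
24  -1  -2  -1  -1  11  12 150 148 150 163 166 167 167 149 149 151  11  11  13  12  11  13
28   1   0  -1  -2  11  12 150 150 150 150 158 157 152 14
[... 1156 characters left out ...]
 240 238 124   0  -1  -0 123 238 238 239 239 238 237  -1  -0
84   1   1  -1 238 239 238 237 237 124  -0  -1  -1  -3  -0 122 238 238 239 239 237   2   0
88  -1  -2  -0 237 239 238 238 228 123 113  -1   1  -1  -1 123 237 239 238 238 237  -1  -1
92  -1  -1   0 238 239 238 238 234 124 123 122 103 112 122 122 236 237 238 239 237  -2  -1
96  -2   0  -2 238 237 238 238 237 225 122 123 124 122 123 226 238 238 238 239 237  -1  -1
100  -0   0  -0 237 239 237 239 238 237 233 223 220 222 236 238 238 237 237 237  -0  -0  -2
104   1  -0  -1  -0 237 238 238 238 238 238 236 237 nan 238 238 238 239 239 237  -2  -1   1
108  -1  -0  -1  -1  -1 237 238 238 237 239 239 238 238 238 238 238 238   0  -1  -1  -1  -1
```

View pics/w4c.png

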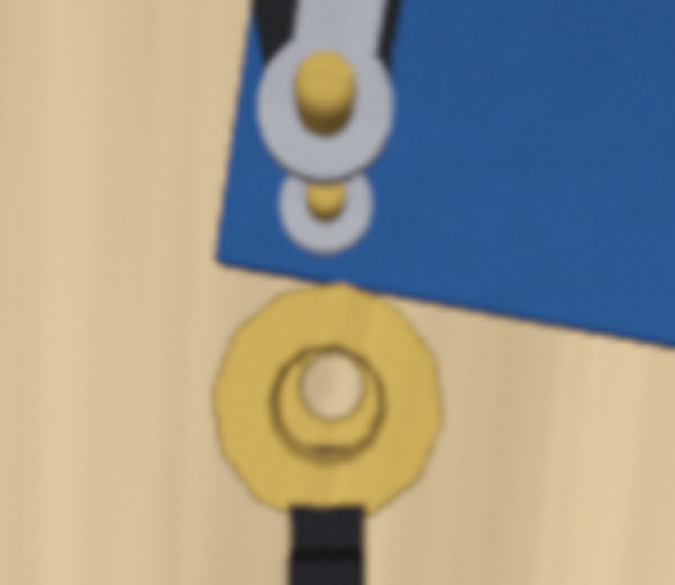

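```bash
cat > fit.py <<'E'
from h import *
import sys
from scipy.optimize import least_squares
n=sys.argv[1]; X=np.load(f"pics/{n}X.npy"); P=list(np.load(f"pics/{n}P.npz").values()); z=X[...,2]
U,V=np.meshgrid(np.arange(640),np.arange(400))
win=(U>280)&(U<365)&(V<125)
def circ(mask,zc,r,sel=lambda c:np.ones(len(c),bool),hole=False):
    cs=max(cv2.findContours(mask.astype(np.uint8),cv2.RETR_EXTERNAL,cv2.CHAIN_APPROX_NONE)[0],key=len)[:,0].astype(float)
    cs=cs[sel(cs)]
    M,D,R,p=P; nn=cv2.undistortPoints(cs.reshape(-1,1,2),M,D)[:,0]; d=np.c_[nn,np.ones(len(nn))]@R.T
    W=(p+d*((zc-p[2])/d[:,2])[:,None])[:,:2]
    pxm=(p[2]-zc)/M[0,0]
    f=least_squares(lambda q:np.hypot(*(W-q).T)-(r-.5*pxm),W.mean(0),loss="soft_l1",f_scale=.0005)
    g=least_squares(lambda q:np.hypot(*(W-q[:2]).T)-q[2],[*W.mean(0),r])
    return f.x,g.x,len(W),np.sqrt(np.mean(f.fun**2))
zt=np.median(z[win&(z>.19)]); m=win&(abs(z-zt)<.006)&(V<104+0)
# fill ring
print("ztop",zt,"ring",circ(m,zt,.012,lambda c:c[:,1]<100))
b=(m==0)&(V>70)&(V<104)&(U>305)&(U<342); 
print("bore up",circ(b&(z<zt-.02),zt,.0057))
fl=b&(z<.06); print("hole floor",circ(fl,zt-.139,.0057), "pix",U[fl].mean(),V[fl].mean(),fl.sum())
up=win&(z>.145)&(z<.18); vb=V[up].max(); print("seatup",circ(up,.150,.010,lambda c:(c[:,1]>vb-13)))
lo=win&(z>.028)&(z<.06)&(V<62)&(U>295)&(U<350); vl=V[lo].max(); print("seatlow",circ(lo,.035,.010,lambda c:(c[:,1]>vl-9)))
for nm,zz in(("low",.055),("up",.17)):
    q=win&(abs(z-zz+.002)<.0035)&(V<62)&(U>295)&(U<350); print("pin",nm,X[q].mean(0),q.sum())
E
python3 fit.py w4
```

```text
ztop 0.2381032998263892 ring (array([0.5070399 , 0.12857264]), array([0.50701286, 0.12897956, 0.01142213]), 94, np.float64(0.0002845247101354515))
bore up (array([0.50686326, 0.12939263]), array([0.50705721, 0.12938846, 0.00467675]), 61, np.float64(0.0008084612188115728))
hole floor (array([0.50759057, 0.13268084]), array([0.5075931 , 0.13266579, 0.00504426]), 35, np.float64(0.0003532977250432461)) pix 323.77037037037036 85.07407407407408 135
seatup (array([0.50365601, 0.17130982]), array([0.50367465, 0.17103959, 0.00941704]), 35, np.float64(0.00018720747365277284))
seatlow (array([0.50347325, 0.17163649]), array([0.50347373, 0.17176612, 0.0095675 ]), 25, np.float64(0.0002269608371304651))
pin low [0.50357451 0.17068435 0.0532681 ] 50
pin up [0.5036436  0.1717262  0.16802714] 179
```

```bash
python3 -m handwheel '[[-0.001,0,-0.004,0,0,0],[-0.002,0,-0.008,0,0,0],[-0.0034,0,-0.012,0,0,0],[-0.0034,0.01,-0.012,0,0,0],[-0.0034,0.02,-0.012,0,0,0],[-0.0034,0.03,-0.012,0,0,0],[-0.0034,0.038,-0.012,0,0,0],[-0.0034,0.0424,-0.012,0,0,0]]'
python3 -m handwheel '[[0,0,0,0,0,0],[0,0,0,0,0,0],[0,0,0,0,0,0],[0,0,0,0,0,0],[0,0,0,0,0,0],[0,0,0,0,0,0],[0,0,0,0,0,0],[0,0,0,0,0,0]]'
python3 look.py w5
python3 - <<'E'
import numpy as np
X=np.load("pics/w5X.npy")
for v in range(72,108,2): print(v," ".join("%3.0f"%(1000*X[v,u,2]) for u in range(308,340,2)))
E
```

```text
time_s: 9.48
position: [0.5094, 0.0896, 0.219]
tcp_rot: [[-0.071, 0.998, 0.0], [0.998, 0.071, 0.001], [0.001, 0.0, -1.0]]
force: [-0.9, 0.3, -2.1]
opening: 0.088
grasp_force: 30.0
time_s: 10.15
position: [0.5094, 0.0876, 0.2188]
tcp_rot: [[-0.069, 0.998, -0.0], [0.998, 0.069, 0.001], [0.001, -0.0, -1.0]]
force: [-0.3, -0.6, -3.3]
opening: 0.089
grasp_force: 30.0
[0.50938496 0.08758969 0.21883121] [[-0.0686, 0.9976, -0.0003], [0.9976, 0.0686, 0.0007], [0.0007, -0.0002, -1.0]]
seat_up [321.2, 88.4] 0.8
knuckle_up [216.3, 219.7] 0.71
knuckle_low [238.4, 158.1] 0.76
72 228 226 225 227 226 227 226 228 226 227 227 227 227 227 227 227
74 227 227 227 227 226 226 227 226 226 226 226 229 228 226 226 227
76 226 226 228 227 227 227 226 226 227 227 227 225 227 226 227 228
78 227 227 227 226 227 225 220 206 151 225 225 226 227 226 227 226
80 227 227 227 226 217 149 150 149 148 151 150 225 226 226 227 227
82 226 226 225 211 150 150 165 166 167 150 150 149 226 225 227 226
84 225 227 220 150 151 167 168 168 169 168 167 150 149 224 226 226
86 226 226 205 150 166 168 169 168 170 169 167 149 149 218 226 226
88 226 225 204 150 167 169 169 169 169 170 168 149 150 215 226 225
90 225 224 205 148 168 169 169 170 170 168 167 150 149 210 225 226
92 226 227 211 149 150 167 168 169 169 169 168 150 149 218 227 226
94 225 224 215 149 149 148 166 167 167 165 150 149 151 224 226 227
96 225 226 224 211 149 149 149 150 150 151 150 149 215 226 226 228
98 226 226 227 222 210 148 149 149 148 150 150 216 225 226 226 225
100 226 226 226 225 224 217 211 208 209 212 217 226 226 227 226 226
102 226 226 226 226 225 226 224 223 224 225 226 225 225 226 226 226
104 226 225 227 226 226 225 226 224 225 225 224 226 227 226 226 227
106 225 226 227 225 226 225 226 226 228 226 226 225 225 227 225 226
```

View pics/w5c.png

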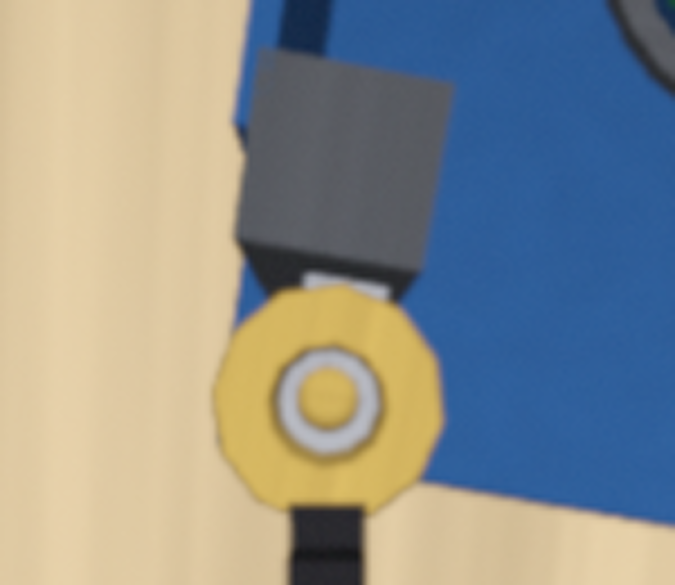

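The pin shows at (322.7,88.4) inside the bore, centred at (322.7,89.3). That is concentric to about half a millimetre, so I'll make a small correction and lower.

```bash
python3 -m handwheel '[[-0.0003,0.0005,-0.003,0,0,0],[-0.0003,0.0005,-0.008,0,0,0],[-0.0003,0.0005,-0.014,0,0,0],[-0.0003,0.0005,-0.020,0,0,0],[-0.0003,0.0005,-0.025,0,0,0],[-0.0003,0.0005,-0.028,0,0,0],[-0.0003,0.0005,-0.030,0,0,0],[-0.0003,0.0005,-0.030,0,0,0]]'
python3 -m handwheel '[[0,0,-0.001,0,0,0],[0,0,-0.002,0,0,0],[0,0,-0.003,0,0,0],[0,0,-0.004,0,0,0],[0,0,-0.005,0,0,0],[0,0,-0.006,0,0,0],[0,0,-0.006,0,0,0],[0,0,-0.006,0,0,0]]'
```

```text
time_s: 11.07
position: [0.5088, 0.0883, 0.1882]
tcp_rot: [[-0.069, 0.998, -0.001], [0.998, 0.069, 0.001], [0.001, -0.001, -1.0]]
force: [-0.0, -0.0, -2.4]
opening: 0.086
grasp_force: 30.0
time_s: 11.73
position: [0.509, 0.088, 0.1827]
tcp_rot: [[-0.069, 0.998, -0.0], [0.998, 0.069, 0.0], [0.0, -0.0, -1.0]]
force: [0.0, -1.1, -3.3]
opening: 0.088
grasp_force: 30.0
```

```bash
python3 -m handwheel '[[0,0,-0.001,0,0,0],[0,0,-0.002,0,0,0],[0,0,-0.003,0,0,0],[0,0,-0.004,0,0,0],[0,0,-0.005,0,0,0],[0,0,-0.006,0,0,0],[0,0,-0.006,0,0,0],[0,0,-0.006,0,0,0]]'
python3 -m handwheel '[[0,0,-0.001,0,0,0],[0,0,-0.002,0,0,0],[0,0,-0.003,0,0,0],[0,0,-0.004,0,0,0],[0,0,-0.005,0,0,0],[0,0,-0.006,0,0,0],[0,0,-0.006,0,0,0],[0,0,-0.006,0,0,0]]'
```

```text
time_s: 12.4
position: [0.509, 0.0883, 0.1767]
tcp_rot: [[-0.069, 0.998, -0.001], [0.998, 0.069, 0.001], [0.001, -0.0, -1.0]]
force: [1.2, -0.3, -3.3]
opening: 0.087
grasp_force: 30.0
time_s: 13.07
position: [0.509, 0.0884, 0.1707]
tcp_rot: [[-0.069, 0.998, -0.001], [0.998, 0.069, 0.001], [0.001, -0.0, -1.0]]
force: [-0.1, -1.9, -4.0]
opening: 0.085
grasp_force: 30.0
```

```bash
python3 look.py w6 | head -1; python3 - <<'E'
import numpy as np
X=np.load("pics/w6X.npy")
z=X[60:104,300:345,2]; print("ring top",np.median(z[z>.16]))
for v in range(74,106,3): print(v," ".join("%3.0f"%(1000*X[v,u,2]) for u in range(306,342,2)))
E
```

```text
[0.50896302 0.0883701  0.17068502] [[-0.0689, 0.9976, -0.0005], [0.9976, 0.0689, 0.0008], [0.0008, -0.0005, -1.0]]
ring top 0.17655433351021843
74 177 177 177 178 178 177 178 177 176 177 176 178 177 177 177 177 176 176
77 177 177 177 177 178 177 177 176 177 176 176 176 177 177 178 177 177 178
80 177 177 178 177 177 174 150 150 150 149 150 166 175 177 176 176 177 178
83 177 177 176 174 155 150 166 168 168 168 167 168 149 177 176 177 176 178
86 177 177 177 160 149 167 168 169 170 169 170 169 167 166 174 176 178 177
89 177 177 175 149 150 167 168 169 170 170 168 169 168 167 171 176 176 177
92 177 176 177 158 149 167 168 169 168 169 170 169 169 166 171 177 176 178
95 177 176 176 168 148 149 167 169 169 168 168 168 167 160 175 176 177 177
98 177 178 177 176 172 150 150 166 166 166 166 151 163 175 177 178 178 176
101 178 177 177 177 178 176 173 165 161 165 168 174 177 177 176 177 178 176
104 177 177 177 176 177 177 177 176 176 176 177 175 177 177 176 177 177 176
```

```bash
python3 -m handwheel '[[0,0,-0.0005,0,0,0],[0,0,-0.001,0,0,0],[0,0,-0.0015,0,0,0],[0,0,-0.002,0,0,0],[0,0,-0.002,0,0,0],[0,0,-0.002,0,0,0],[0,0,-0.002,0,0,0],[0,0,-0.002,0,0,0]]'
python3 -m handwheel '[[0,0,-0.0002,0,0,0],[0,0,-0.0004,0,0,0],[0,0,-0.0006,0,0,0],[0,0,-0.0006,0,0,0],[0,0,-0.0006,0,0,0],[0,0,-0.0006,0,0,0],[0,0,-0.0006,0,0,0],[0,0,-0.0006,0,0,0]]'
```

```text
time_s: 13.98
position: [0.509, 0.0883, 0.1688]
tcp_rot: [[-0.069, 0.998, -0.0], [0.998, 0.069, 0.001], [0.001, -0.0, -1.0]]
force: [-0.3, -1.2, -3.4]
opening: 0.088
grasp_force: 30.0
time_s: 14.65
position: [0.5091, 0.0883, 0.1682]
tcp_rot: [[-0.069, 0.998, -0.0], [0.998, 0.069, 0.001], [0.001, -0.0, -1.0]]
force: [0.6, -2.7, -2.6]
opening: 0.085
grasp_force: 30.0
```

```bash
python3 -m handwheel '[[0,0,-0.0002,0,0,0],[0,0,-0.0004,0,0,0],[0,0,-0.0005,0,0,0],[0,0,-0.0005,0,0,0],[0,0,-0.0005,0,0,0],[0,0,-0.0005,0,0,0],[0,0,-0.0005,0,0,0],[0,0,-0.0005,0,0,0]]'
python3 -m handwheel '[[0,0,0,0,0,0],[0,0,0,0,0,0],[0,0,0,0,0,0],[0,0,0,0,0,0],[0,0,0,0,0,0],[0,0,0,0,0,0],[0,0,0,0,0,0],[0,0,0,0,0,0]]' 0.2
python3 look.py w7 | head -1; python3 - <<'E'
import numpy as np
X=np.load("pics/w7X.npy")
z=X[60:104,300:345,2]; print("ring top",np.median(z[z>.16]))
for v in (110,130,150,170,190,205): 
    c=[u for u in range(290,355) if abs(X[v,u,2]-.185)<.006]; print(v,len(c),np.median(X[v,c],axis=0) if c else 0)
E
```

```text
time_s: 15.32
position: [0.509, 0.0883, 0.1677]
tcp_rot: [[-0.069, 0.998, -0.0], [0.998, 0.069, 0.001], [0.001, -0.0, -1.0]]
force: [-0.2, -1.6, -3.2]
opening: 0.09
grasp_force: 30.0
time_s: 15.98
position: [0.5091, 0.0883, 0.1678]
tcp_rot: [[-0.069, 0.998, -0.0], [0.998, 0.069, 0.001], [0.001, -0.0, -1.0]]
force: [0.4, -0.2, 0.5]
opening: 0.57
grasp_force: 0.0
[0.50908505 0.0883269  0.16776438] [[-0.0689, 0.9976, -0.0002], [0.9976, 0.0689, 0.0008], [0.0008, -0.0001, -1.0]]
ring top 0.17325582785593188
110 0 0
130 18 [0.50487387 0.15503577 0.1841662 ]
150 17 [0.50527788 0.14607495 0.18395223]
170 17 [0.50591069 0.13681422 0.18388812]
190 17 [0.50659345 0.12727965 0.18381242]
205 17 [0.5071015  0.11979195 0.18349145]
```

The door hangs home: ring top is at 0.173 and the load is off the gripper. For the swing I'll leave the fingers loosely around the rail and turn about the hinge axis. First I'll work out the booth yaw and the arc.

```bash
python3 - <<'E'
from h import *
X=np.load("pics/w4X.npy"); z=X[...,2]
pts=[]
for u in range(345,460,4):
    v=[v for v in range(20,110) if abs(z[v,u]-.0115)<.0035]; pts.append(X[max(v),u,:2])
pts=np.array(pts); k=np.polyfit(pts[:,0],pts[:,1],1); by=np.degrees(np.arctan(k[0])); print("booth yaw",by, np.std(np.polyval(k,pts[:,0])-pts[:,1]))
s=bot.read_state(); h=np.array([.5036,.1716]); d=s["position"][:2]-h; y0=np.degrees(np.arctan2(d[1],d[0])); r=np.hypot(*d); print("TCP bearing",y0,"r",r,"to shut",by-y0)
for st in (0,28,56,70):   # arc tables per call, relative to call start
    print("start",st)
    for a in np.arange(3.5,28.1,3.5):
        R=lambda q:np.array([np.cos(np.radians(y0+q)),np.sin(np.radians(y0+q))])*r
        print(a,np.round(R(st+a)-R(st),4),"wz",round(np.radians(a)/2,4))
E
```

```text
booth yaw -5.458120555653603 0.00030883463745262613
TCP bearing -86.23917144524883 r 0.08347720424108965 to shut 80.78105088959522
start 0
3.5 [0.0051 0.0005] wz 0.0305
7.0 [0.0101 0.0013] wz 0.0611
10.5 [0.0151 0.0024] wz 0.0916
14.0 [0.02   0.0038] wz 0.1222
17.5 [0.0248 0.0055] wz 0.1527
21.0 [0.0295 0.0075] wz 0.1833
24.5 [0.034  0.0098] wz 0.2138
28.0 [0.0385 0.0123] wz 0.2443
start 28
3.5 [0.0043 0.0028] wz 0.0305
7.0 [0.0083 0.0059] wz 0.0611
10.5 [0.0122 0.0092] wz 0.0916
14.0 [0.0159 0.0127] wz 0.1222
17.5 [0.0193 0.0165] wz 0.1527
21.0 [0.0225 0.0205] wz 0.1833
24.5 [0.0255 0.0246] wz 0.2138
28.0 [0.0282 0.0289] wz 0.2443
start 56
3.5 [0.0024 0.0045] wz 0.0305
7.0 [0.0046 0.0091] wz 0.0611
10.5 [0.0065 0.0138] wz 0.0916
14.0 [0.008  0.0187] wz 0.1222
17.5 [0.0093 0.0236] wz 0.1527
21.0 [0.0103 0.0286] wz 0.1833
24.5 [0.0109 0.0337] wz 0.2138
28.0 [0.0113 0.0388] wz 0.2443
start 70
3.5 [0.0013 0.0049] wz 0.0305
7.0 [0.0022 0.0099] wz 0.0611
10.5 [0.0029 0.015 ] wz 0.0916
14.0 [0.0033 0.0201] wz 0.1222
17.5 [0.0033 0.0252] wz 0.1527
21.0 [0.003  0.0303] wz 0.1833
24.5 [0.0025 0.0353] wz 0.2138
28.0 [0.0016 0.0404] wz 0.2443
```

```bash
python3 -m handwheel '[[0,0,0.003,0,0,0],[0,0,0.008,0,0,0],[0,0,0.012,0,0,0],[0,0,0.015,0,0,0],[0,0,0.015,0,0,0],[0,0,0.015,0,0,0],[0,0,0.015,0,0,0],[0,0,0.015,0,0,0]]' -0.6
python3 -m handwheel '[[0.0051,0.0005,0,0,0,0.0305],[0.0101,0.0013,0,0,0,0.0611],[0.0151,0.0024,0,0,0,0.0916],[0.02,0.0038,0,0,0,0.1222],[0.0248,0.0055,0,0,0,0.1527],[0.0295,0.0075,0,0,0,0.1833],[0.034,0.0098,0,0,0,0.2138],[0.0385,0.0123,0,0,0,0.2443]]'
```

```text
time_s: 16.9
position: [0.5089, 0.0883, 0.1826]
tcp_rot: [[-0.069, 0.998, -0.001], [0.998, 0.069, 0.001], [0.001, -0.001, -1.0]]
force: [0.7, 0.3, 0.4]
opening: 0.211
grasp_force: 0.0
time_s: 17.57
position: [0.5476, 0.1006, 0.1824]
tcp_rot: [[-0.532, 0.847, -0.001], [0.847, 0.532, 0.0], [0.001, -0.001, -1.0]]
force: [-0.2, -0.0, 0.6]
opening: 0.195
grasp_force: 0.0
```

```bash
python3 -m handwheel '[[0.0043,0.0028,0,0,0,0.0305],[0.0083,0.0059,0,0,0,0.0611],[0.0122,0.0092,0,0,0,0.0916],[0.0159,0.0127,0,0,0,0.1222],[0.0193,0.0165,0,0,0,0.1527],[0.0225,0.0205,0,0,0,0.1833],[0.0255,0.0246,0,0,0,0.2138],[0.0282,0.0289,0,0,0,0.2443]]'
python3 -m handwheel '[[0.0012,0.0022,0,0,0,0.0153],[0.0024,0.0045,0,0,0,0.0305],[0.0035,0.0068,0,0,0,0.0458],[0.0046,0.0091,0,0,0,0.0611],[0.0056,0.0114,0,0,0,0.0764],[0.0065,0.0138,0,0,0,0.0916],[0.0073,0.0162,0,0,0,0.1069],[0.008,0.0187,0,0,0,0.1222]]'
python3 look.py w8 | head -1; python3 - <<'E'
import numpy as np
from h import *
X=np.load("pics/w8X.npy"); s=bot.read_state(); T=(X-s["position"])@s["tcp_rot"]
m=(abs(X[...,2]-.184)<.005)&(abs(T[...,1])<.02)&(T[...,0]>.012)&(T[...,0]<.06); Q=X[m]; print(m.sum())
w=np.linalg.svd(Q[:,:2]-Q[:,:2].mean(0),full_matrices=False)[2][0]; print("door yaw",np.degrees(np.arctan(w[1]/w[0])),"tool y of door",np.median(T[m][:,1]))
z=X[60:104,300:345,2]; print("ring top",np.median(z[z>.16]),np.nanmax(z))
E
```

```text
time_s: 18.23
position: [0.5758, 0.1296, 0.1823]
tcp_rot: [[-0.867, 0.498, -0.001], [0.498, 0.867, 0.0], [0.001, -0.001, -1.0]]
force: [-0.2, -0.0, -0.1]
opening: 0.2
grasp_force: 0.0
time_s: 18.9
position: [0.5836, 0.1483, 0.1823]
tcp_rot: [[-0.961, 0.275, -0.002], [0.275, 0.961, -0.0], [0.001, -0.0, -1.0]]
force: [0.3, 0.2, -0.4]
opening: 0.201
grasp_force: 0.0
[0.58359562 0.14827072 0.18230937] [[-0.9614, 0.2751, -0.0015], [0.2751, 0.9614, -0.0001], [0.0014, -0.0005, -1.0]]
0<stdin>:5: RuntimeWarning: Mean of empty slice.
  ret = um.true_divide(
Traceback (most recent call last):
IndexError: index 0 is out of bounds for axis 0 with size 0
```

View pics/w8.png

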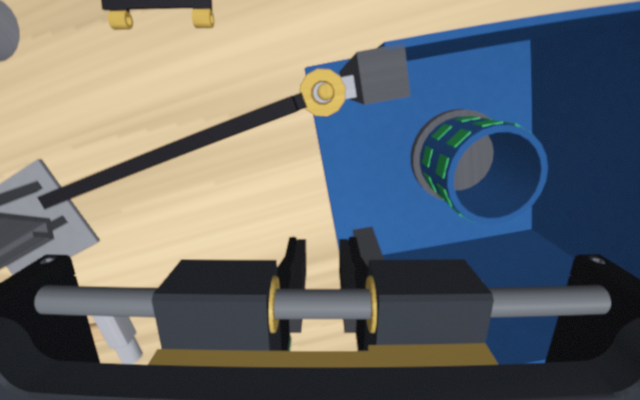

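```bash
python3 - <<'E'
from h import *
X=np.load("pics/w8X.npy"); z=X[...,2]
q=z[70:115,300:346]; print("ring top",np.median(q[q>.172]),np.nanmax(q))
for u in range(60,300,30):
    c=[v for v in range(90,215) if z[v,u]>.16]; print(u,np.median(c) if c else 0,np.round(np.median(X[c,u],axis=0),4) if c else 0)
# fingers: nearest surface tip depth
f=X[235:330,275:380]; print(np.nanmin(f[...,2][f[...,2]>.13]))
for v in (240,250,260,280,300,320,335): print(v,[int(1000*X[v,u,2]) if X[v,u,2]==X[v,u,2] else -1 for u in range(284,370,5)])
E
```

```text
ring top 0.1734448101369372 0.17576646118360703
60 193.5 [0.5129 0.0205 0.1815]
90 182.0 [0.512  0.0408 0.1816]
120 170.0 [0.5107 0.0596 0.182 ]
150 158.0 [0.5095 0.0774 0.1822]
180 145.5 [0.508  0.0954 0.1831]
210 134.5 [0.5071 0.112  0.1831]
240 123.0 [0.5061 0.1283 0.1837]
270 112.0 [0.5052 0.1442 0.1841]
0.1866581920146266
240 [0, 191, 190, 189, 188, 0, 0, -2, 0, 0, 0, 11, 189, 191, 192, 39, 40, 44]
250 [0, 203, 203, 200, 199, 0, 0, -1, 0, 0, 0, 188, 199, 198, 202, 203, 62, 63]
260 [213, 213, 210, 209, 207, -1, -1, 0, 0, 0, 0, 189, 210, 209, 213, 212, 82, 83]
280 [230, 230, 227, 228, 210, 0, 0, 0, -1, 0, 0, -1, 228, 229, 227, 230, 230, 269]
300 [274, 273, 272, 274, 273, 273, 273, 273, 272, 274, 274, 273, 274, 274, 274, 274, 273, 273]
320 [250, 237, 237, 235, -1, -2, 0, -1, -1, 0, -1, 0, 235, 236, 237, 248, 257, 273]
335 [253, 236, -1, 0, 0, 0, 0, -1, -1, -1, -1, -1, 0, -1, -1, 248, 260, 270]
```

The fingers cleared the door's top after the 15 mm raise, so the door stayed open at about -85° (it still hangs home, ring top 0.173). The visible finger ends sit at about 0.187 when TCP z is 0.182. I'll go back above the door, descend deeper with the jaws open, narrow them and repeat the swing.

```bash
python3 -m handwheel '[[0,0,0.02,0,0,0],[0,0,0.045,0,0,0],[-0.003,-0.008,0.045,0,0,-0.06],[-0.008,-0.016,0.045,0,0,-0.12],[-0.014,-0.025,0.045,0,0,-0.18],[-0.022,-0.034,0.045,0,0,-0.24],[-0.03,-0.042,0.045,0,0,-0.30],[-0.039,-0.048,0.045,0,0,-0.36]]' 0.2
python3 -m handwheel '[[-0.008,-0.004,0,0,0,-0.06],[-0.016,-0.007,0,0,0,-0.12],[-0.025,-0.010,0,0,0,-0.18],[-0.033,-0.012,0,0,0,-0.242],[-0.0335,-0.012,0,0,0,-0.242],[-0.0335,-0.012,0,0,0,-0.242],[-0.0335,-0.012,0,0,0,-0.242],[-0.0335,-0.012,0,0,0,-0.242]]'
python3 look.py w9 | head -1; python3 - <<'E'
from h import *
X=np.load("pics/w9X.npy"); s=bot.read_state(); T=(X-s["position"])@s["tcp_rot"]; z=X[...,2]
for v in range(110,235,15):
    c=[u for u in range(270,380) if .17<z[v,u]<.19]; print(v,len(c),np.round(np.median(T[v,c],axis=0),4) if c else 0)
move(toolR(doorR(-84.7,0)),[.511,.0884,.165])
E
```

```text
time_s: 19.82
position: [0.5445, 0.0994, 0.2277]
tcp_rot: [[-0.534, 0.845, -0.0], [0.845, 0.534, 0.0], [0.0, -0.0, -1.0]]
force: [-0.3, -0.0, 0.8]
opening: 0.588
grasp_force: 0.0
time_s: 20.48
position: [0.512, 0.0882, 0.2279]
tcp_rot: [[-0.088, 0.996, 0.001], [0.996, 0.088, 0.001], [0.001, 0.001, -1.0]]
force: [-0.2, -0.2, -0.6]
opening: 0.598
grasp_force: 0.0
[0.51198563 0.08820529 0.22785214] [[-0.0882, 0.9961, 0.0006], [0.9961, 0.0882, 0.0007], [0.0006, 0.0007, -1.0]]
110 12 [ 0.0713 -0.0009  0.0543]
125 13 [ 0.0629 -0.0011  0.0432]
140 13 [ 0.0537 -0.0012  0.0435]
155 12 [ 0.0441 -0.0015  0.0441]
170 13 [ 0.0345 -0.0018  0.0438]
185 13 [ 0.0244 -0.0018  0.044 ]
200 11 [ 0.014  -0.0025  0.0446]
215 12 [ 0.0033 -0.0022  0.0449]
230 11 [-0.0075 -0.0026  0.0446]
row [-0.0005, 0.0001, -0.0626, -0.0003, -0.0001, 0.0027] deg 0.3085519048089039
```

```bash
python3 -m handwheel '[[-0.0025,0,-0.005,0,0,0],[-0.0025,0,-0.015,0,0,0],[-0.0025,0,-0.03,0,0,0],[-0.0025,0,-0.045,0,0,0],[-0.0025,0,-0.055,0,0,0],[-0.0025,0,-0.06,0,0,0],[-0.0025,0,-0.062,0,0,0],[-0.0025,0,-0.062,0,0,0]]' 0.2
python3 -m handwheel '[[0,0,0,0,0,0],[0,0,0,0,0,0],[0,0,0,0,0,0],[0,0,0,0,0,0],[0,0,0,0,0,0],[0,0,0,0,0,0],[0,0,0,0,0,0],[0,0,0,0,0,0]]' -0.6
python3 -m handwheel '[[0.0025,0.0002,0,0,0,0.015],[0.0051,0.0005,0,0,0,0.0305],[0.0076,0.0009,0,0,0,0.0458],[0.0101,0.0013,0,0,0,0.0611],[0.0126,0.0018,0,0,0,0.0764],[0.0151,0.0024,0,0,0,0.0916],[0.0175,0.0031,0,0,0,0.1069],[0.02,0.0038,0,0,0,0.1222]]'
cat > chk.py <<'E'
from h import *
import sys
s=bot.read_state(); P=pose("wrist",s); im,d=cams.capture("wrist"); X=cloud("wrist",d,P); T=(X-s["position"])@s["tcp_rot"]; z=X[...,2]
cv2.imwrite(f"pics/chk{s['time_s']:.1f}.png",im)
m=(z>.178)&(z<.187)&(T[...,0]>.015)&(T[...,0]<.062)&(abs(T[...,1])<.04); Q=X[m][:,:2]
if len(Q)>20:
    w=np.linalg.svd(Q-Q.mean(0),full_matrices=False)[2][0]; print("door yaw",np.degrees(np.arctan2(-abs(w[1]) if w[0]*w[1]<0 else w[1],abs(w[0]))),"tool y",np.median(T[m][:,1]),m.sum())
q=z[70:115,300:346]; print("ring top",np.median(q[(q>.168)&(q<.19)]))
print("tool yaw",np.degrees(np.arctan2(s["tcp_rot"][1,0],s["tcp_rot"][0,0]))-180,s["position"],s["force"])
E
python3 chk.py
```

```text
time_s: 21.4
position: [0.5086, 0.0882, 0.1652]
tcp_rot: [[-0.087, 0.996, -0.001], [0.996, 0.087, 0.001], [0.001, -0.001, -1.0]]
force: [0.9, 1.1, -0.5]
opening: 0.599
grasp_force: 0.0
time_s: 22.07
position: [0.5088, 0.0882, 0.1658]
tcp_rot: [[-0.086, 0.996, -0.0], [0.996, 0.086, 0.001], [0.001, -0.0, -1.0]]
force: [-0.4, -0.9, -0.5]
opening: 0.212
grasp_force: 0.0
time_s: 22.73
position: [0.5287, 0.092, 0.1656]
tcp_rot: [[-0.326, 0.945, -0.001], [0.945, 0.326, 0.001], [0.001, -0.001, -1.0]]
force: [-0.8, 0.0, -0.2]
opening: 0.203
grasp_force: 0.1
door yaw -75.6202544929673 tool y -0.0008811448634082666 1693
ring top 0.1732844762756307
tool yaw -70.94563128854418 [0.52870757 0.09200232 0.16563646] [-0.79700695  0.02357511 -0.18153362]
```

Now the door follows the fingers, so I'll continue the arc.

```bash
python3 -m handwheel '[[0.0024,0.0008,0,0,0,0.0153],[0.0048,0.0017,0,0,0,0.0305],[0.0072,0.0027,0,0,0,0.0458],[0.0095,0.0037,0,0,0,0.0611],[0.0118,0.0048,0,0,0,0.0764],[0.014,0.006,0,0,0,0.0916],[0.0163,0.0072,0,0,0,0.1069],[0.0185,0.0085,0,0,0,0.1222]]'
python3 -m handwheel '[[0.0022,0.0014,0,0,0,0.0153],[0.0043,0.0028,0,0,0,0.0305],[0.0063,0.0043,0,0,0,0.0458],[0.0083,0.0059,0,0,0,0.0611],[0.0103,0.0075,0,0,0,0.0764],[0.0122,0.0092,0,0,0,0.0916],[0.0141,0.0109,0,0,0,0.1069],[0.0159,0.0127,0,0,0,0.1222]]'
python3 -m handwheel '[[0.0017,0.0019,0,0,0,0.0153],[0.0034,0.0038,0,0,0,0.0305],[0.005,0.0058,0,0,0,0.0458],[0.0066,0.0078,0,0,0,0.0611],[0.0081,0.0098,0,0,0,0.0764],[0.0096,0.0119,0,0,0,0.0916],[0.011,0.014,0,0,0,0.1069],[0.0123,0.0162,0,0,0,0.1222]]'
python3 chk.py
```

```text
time_s: 23.45
position: [0.5472, 0.1005, 0.1656]
tcp_rot: [[-0.545, 0.838, -0.001], [0.838, 0.545, 0.0], [0.001, -0.001, -1.0]]
force: [0.2, -0.2, -0.3]
opening: 0.202
grasp_force: 0.1
time_s: 24.12
position: [0.563, 0.1132, 0.1656]
tcp_rot: [[-0.732, 0.682, -0.001], [0.682, 0.732, 0.0], [0.001, -0.001, -1.0]]
force: [-0.2, -1.2, 0.0]
opening: 0.203
grasp_force: 0.1
time_s: 24.78
position: [0.5754, 0.1293, 0.1656]
tcp_rot: [[-0.875, 0.485, -0.001], [0.485, 0.875, 0.0], [0.001, -0.0, -1.0]]
force: [-0.4, -1.2, -0.7]
opening: 0.199
grasp_force: 0.1
door yaw -34.05143276590217 tool y -0.0010720206777242805 1684
ring top 0.17334071698737133
tool yaw -28.981993493480957 [0.5753869  0.12934975 0.16560917] [-0.36133734 -1.23043541 -0.66106302]
```

```bash
python3 -m handwheel '[[0.0012,0.0022,0,0,0,0.0153],[0.0024,0.0045,0,0,0,0.0305],[0.0035,0.0068,0,0,0,0.0458],[0.0046,0.0091,0,0,0,0.0611],[0.0056,0.0114,0,0,0,0.0764],[0.0065,0.0138,0,0,0,0.0916],[0.0073,0.0162,0,0,0,0.1069],[0.008,0.0187,0,0,0,0.1222]]'
python3 -m handwheel '[[0.0005,0.0018,0,0,0,0.0109],[0.0009,0.0035,0,0,0,0.0218],[0.0013,0.0052,0,0,0,0.0327],[0.0016,0.007,0,0,0,0.0436],[0.0019,0.0088,0,0,0,0.0545],[0.0021,0.0106,0,0,0,0.0654],[0.0024,0.0124,0,0,0,0.0763],[0.0026,0.0142,0,0,0,0.0873]]'
python3 chk.py
```

```text
time_s: 25.5
position: [0.5834, 0.148, 0.1656]
tcp_rot: [[-0.966, 0.259, -0.001], [0.259, 0.966, -0.0], [0.001, -0.0, -1.0]]
force: [-0.2, -1.1, -0.1]
opening: 0.2
grasp_force: 0.1
time_s: 26.17
position: [0.5861, 0.1625, 0.1657]
tcp_rot: [[-0.996, 0.085, -0.001], [0.085, 0.996, -0.0], [0.001, -0.0, -1.0]]
force: [0.3, -0.4, -0.5]
opening: 0.2
grasp_force: 0.1
door yaw -9.896559318630592 tool y -0.0010843418704653222 1673
ring top 0.17327547727445405
tool yaw -4.896777639868816 [0.58607772 0.16248958 0.16572704] [ 0.30156673 -0.43888808 -0.53144534]
```

```bash
python3 -m handwheel '[[0,0.0006,0,0,0,0.0035],[0,0.0012,0,0,0,0.007],[0,0.0018,0,0,0,0.0105],[0,0.0025,0,0,0,0.015],[0.0001,0.0032,0,0,0,0.019],[0.0001,0.0038,0,0,0,0.023],[0.0002,0.0045,0,0,0,0.027],[0.0002,0.0051,0,0,0,0.0305]]'
python3 chk.py
```

```text
time_s: 26.88
position: [0.5863, 0.1675, 0.1657]
tcp_rot: [[-1.0, 0.026, -0.001], [0.026, 1.0, -0.0], [0.001, -0.0, -1.0]]
force: [-0.2, 0.0, 0.9]
opening: 0.199
grasp_force: 0.1
door yaw -6.552976040048293 tool y -0.0010790913155618678 1681
ring top 0.17328048466226034
tool yaw -1.4790872504258061 [0.58628862 0.16745211 0.16572494] [-0.23501054  0.02496608  0.88701065]
```

```bash
python3 -m handwheel '[[0,0.0002,0,0,0,0.001],[0,0.0004,0,0,0,0.002],[0,0.0006,0,0,0,0.003],[0,0.0008,0,0,0,0.004],[0,0.001,0,0,0,0.005],[0,0.001,0,0,0,0.005],[0,0.001,0,0,0,0.005],[0,0.001,0,0,0,0.005]]'
python3 chk.py
python3 -m handwheel '[[0,0,0,0,0,0],[0,0,0,0,0,0],[0,0,0,0,0,0],[0,0,0,0,0,0],[0,0,0,0,0,0],[0,0,0,0,0,0],[0,0,0,0,0,0],[0,0,0,0,0,0]]' 0
python3 -m handwheel '[[0,0,0.005,0,0,0],[0,0,0.015,0,0,0],[0,0,0.03,0,0,0],[0,0,0.05,0,0,0],[0,0,0.075,0,0,0],[0,0,0.1,0,0,0],[0,0,0.12,0,0,0],[0,0,0.12,0,0,0]]'
python3 chk.py; tail -1 /dev/null; python3 -c "
from h import *
import glob,os
f=max(glob.glob('pics/chk*.png'),key=os.path.getmtime); os.replace(f,'pics/final.png')"
```

```text
time_s: 27.6
position: [0.5863, 0.1684, 0.1657]
tcp_rot: [[-1.0, 0.017, -0.001], [0.017, 1.0, -0.0], [0.001, -0.0, -1.0]]
force: [-0.6, -0.2, -0.4]
opening: 0.201
grasp_force: 0.1
door yaw -5.908177930905997 tool y -0.0010952529829712796 1682
ring top 0.173261512755885
tool yaw -0.952957670051461 [0.58629898 0.16836973 0.16572042] [-0.63794565 -0.17098136 -0.39902802]
time_s: 28.32
position: [0.5863, 0.1684, 0.1657]
tcp_rot: [[-1.0, 0.017, -0.001], [0.017, 1.0, -0.0], [0.001, -0.0, -1.0]]
force: [0.6, -0.4, 0.3]
opening: 0.496
grasp_force: 0.0
time_s: 28.98
position: [0.5893, 0.1688, 0.292]
tcp_rot: [[-1.0, 0.016, 0.011], [0.016, 1.0, 0.001], [-0.011, 0.001, -1.0]]
force: [0.6, 0.7, 0.0]
opening: 0.498
grasp_force: 0.0
door yaw -6.4393541496392785 tool y -0.0023401165996336723 554
ring top 0.1734975600300816
tool yaw -0.940068657425627 [0.58930717 0.1687871  0.2920365 ] [0.60683711 0.68285931 0.00977979]
```

View pics/final.png

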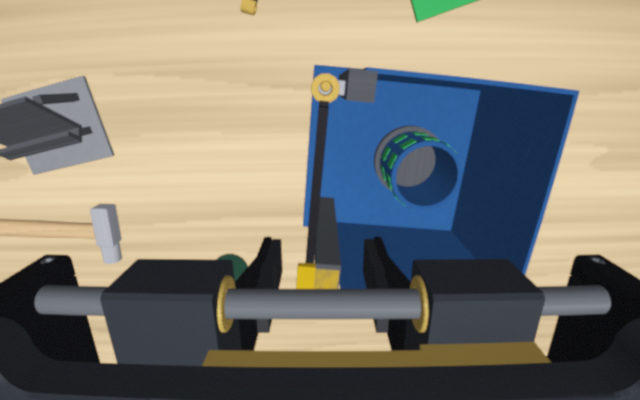

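The door hangs on its pin at (325,88) and its free edge lies under the yellow keeper at (320,272), against the latch post. The gripper is clear above it and the bystanders are undisturbed. I'll let the arm settle and hand in.

```bash
python3 -m handwheel '[[0,0,0,0,0,0],[0,0,0,0,0,0],[0,0,0,0,0,0],[0,0,0,0,0,0],[0,0,0,0,0,0],[0,0,0,0,0,0],[0,0,0,0,0,0],[0,0,0,0,0,0]]'
python3 chk.py; python3 -c "
from rig import bot
print(bot.hand_in())"
```

```text
time_s: 29.7
position: [0.5863, 0.1684, 0.2855]
tcp_rot: [[-1.0, 0.017, -0.001], [0.017, 1.0, -0.0], [0.001, -0.0, -1.0]]
force: [0.7, 0.7, 0.4]
opening: 0.499
grasp_force: 0.0
door yaw -6.53250172104469 tool y -0.0014899513701364497 590
ring top 0.1731989686744716
tool yaw -0.9537867283336254 [0.5862551  0.1683657  0.28551242] [0.67954666 0.66821931 0.38510749]
the job is handed in; nothing more can be done
None
```

The door is hung home on both pins, swung to within about 1° of fully shut (about 3 mm at the free edge) under the keeper, and released; I handed the job in at about 30 s, and no verdict came back.

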